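# Put the hole saw set back in its holders

## Robot

A 6-joint arm with a two-finger parallel gripper is mounted at the origin on a cart in front of the work surface, level with it; the furniture and walls round the work are solid. World frame = base frame: x ahead of the robot, y to its left, z up, the work surface at z = 0. Lengths are in m, angles in rad, forces in N, time in s.
With the tool pointing down it reaches from about 0.325 to 0.9 m from the base axis. Payload 3.5 kg.
Tool frame: the origin (TCP) lies midway between the tips of the shut fingers; the grasp point (between the pads) lies 19 mm behind it (arm.pinch_z is the distance from the TCP to the grasp point, in m); z points along the fingers, y is the line along which they close (so a half turn about z gives the same grasp; the last joint's range is limited). The gripper opens to 85 mm and grips with 20 to 120 N. Pads are 22 mm wide; open, the fingers measure 114 mm over their backs; the gripper's body (76 mm by 85 mm) begins 54 mm behind the grasp point. The pads swing forward as they close: fully open they stand 13 mm farther back than shut.
Start: joints at [1.112, 0.276, -0.026, 1.268, 0, 1.467], TCP at [0.218, 0.586, 0.231] pointing down, gripper open.
Joint ranges: [-3.12, 3.12], [-0.85, 1.88], [-1.08, 1.24], [-1.95, 2.15], [-1.57, 1.53], [-3.14, 3.14]. Speed limits (rad/s): [2.57, 2.57, 3.14, 3.14, 3.14, 3.14].

## Interface

Orientations are given as a rotation vector (axis times angle).
In Python, from bench import arm gives the robot as it stands.
- The arm moves only by the tool jog_arm, called after "Call:" by a JSON object that holds its "fn" and its "kwargs", one argument or row to a line. Schema: {"type":"object","properties":{"rows":{"type":"array","items":{"type":"array","items":{"type":"number"},"minItems":7,"maxItems":7},"minItems":1,"maxItems":8},"grip_n":{"type":"number"},"only":{"type":"string"},"quiet":{"type":"boolean"},"lines":{"type":"string"}},"required":["rows"],"additionalProperties":false}. rows is a list of rows, 1 to 8 of them, each of 7 numbers: a rotation vector rx, ry, rz in fractions of the full range, 1 being 2 rad, then dx, dy, dz in shares of 750 mm (1.0 is 750 mm), then the finger opening in m; each row is the pose to reach, as a shift and turn from the pose commanded when the call began, along the tool's axes at that moment; what a row does not reach only later rows make up. A row lasts 1/10 s, in which the tool goes at most 0.05 m and 0.15 rad, less where a joint would pass 70% of its speed; a pose out of reach is approached as far as the arm can. The fingers move at their own pace and stop on an object; grip_n is the grip in N (left out, the last holds). Time passes only in rows, so rows that do not move let the fingers close. The tool returns the time, the measured TCP pose, the force, the opening and the grip force at its end. only (a regular expression) keeps the lines of the reply that match it, lines (a string "A,B") keeps lines A to B, and quiet returns only ok. Input that does not fit is refused with a message, and nothing moves.
- arm.get_state(): the state, without advancing time (a new reading comes with each control period).
- arm.snapshot(name): name is "side" or "top"; returns a dict with "frame" (384x512x3 uint8, red, green, blue), "camera_matrix" (3x3 intrinsics, pixels), "T" (4x4, takes a point from camera to world coordinates). Camera axes: x right, y up, looking along -z (the intrinsics and any distortion apply to the point x, -y, -z); pixel columns grow to the right and rows downward; lengths in m; the calibration is good to about 2 mm. A picture is of the moment at which its call begins. There is no depth.
- arm.sign_off(): hands the job in; it is judged then, once.
The state is a dict: "time_s": time; "qpos": joint angles; "qvel": joint speeds; "effort": joint torques, N m; "tool_pos": TCP position; "eef_rot": TCP orientation; "contact_force": force on the tool from outside, world axes, zero at the start; "torque": the same for the moment, N m; "gripper_width": finger opening in m; "gripper_force": force on a finger pad.
Only numpy, scipy, OpenCV 4.12 (cv2) and the standard library are available. Lean on these libraries where they do the work, as an engineer would, in place of code of your own. Each camera call takes 0.05 s, during which the arm holds its last target. There are 200 camera calls.

## Task

Put the four shallow hole saws back into the tray, upright with the teeth down: each goes right to the bottom of the round well that is made for its diameter. Leave the two deep-cut (tall) hole saws standing where they are, since they belong to another set. Set each saw down in its well rather than dropping it in, because the teeth chip.

Things in the scene. Friction and masses are not known exactly. Their poses are not given: they have to be found in the camera images.
- saw_25: one of the set: shallow hole saw, 25 mm in diameter, 44 mm tall, plain steel cup standing teeth down with its flat closed top up. Origin at the centre of its underside (the tooth tips), z up its axis. Loose, about 70 g (varies); grip it anywhere across the diameter
- saw_35: one of the set: shallow hole saw, 35 mm in diameter, 44 mm tall, plain steel cup standing teeth down with its flat closed top up. Origin at the centre of its underside (the tooth tips), z up its axis. Loose, about 100 g (varies); grip it anywhere across the diameter
- saw_44: one of the set: shallow hole saw, 44 mm in diameter, 44 mm tall, plain steel cup standing teeth down with its flat closed top up. Origin at the centre of its underside (the tooth tips), z up its axis. Loose, about 130 g (varies); grip it anywhere across the diameter
- saw_54: one of the set: shallow hole saw, 54 mm in diameter, 44 mm tall, plain steel cup standing teeth down with its flat closed top up. Origin at the centre of its underside (the tooth tips), z up its axis. Loose, about 170 g (varies); grip it anywhere across the diameter
- deep_35: not of the set: deep-cut hole saw, 35 mm in diameter like one of the set but 70 mm tall, plain steel, standing teeth down. Origin at the centre of its underside, z up its axis. Loose
- deep_44: not of the set: deep-cut hole saw, 44 mm in diameter like one of the set but 70 mm tall, plain steel, standing teeth down. Origin at the centre of its underside, z up its axis. Loose
- holder_25: grey holder, 75x75x22 mm, fixed; round well 31 mm wide, mouth flared by 4 mm, 14 mm deep, dark floor. Origin under its centre, on the well's axis, 4 mm above the desk; z up: floor at 8, mouth at 22 mm. The four holders stand 76 mm apart along their y axis, in any order, in a tray with a 15 mm rim; an arbor lies behind them (+x) in a trough, lower than their tops
- holder_35: grey holder, 75x75x22 mm, fixed; round well 41 mm wide, mouth flared by 4 mm, 14 mm deep, dark floor. Origin under its centre, on the well's axis, 4 mm above the desk; z up: floor at 8, mouth at 22 mm. The four holders stand 76 mm apart along their y axis, in any order, in a tray with a 15 mm rim; an arbor lies behind them (+x) in a trough, lower than their tops
- holder_44: grey holder, 75x75x22 mm, fixed; round well 50 mm wide, mouth flared by 4 mm, 14 mm deep, dark floor. Origin under its centre, on the well's axis, 4 mm above the desk; z up: floor at 8, mouth at 22 mm. The four holders stand 76 mm apart along their y axis, in any order, in a tray with a 15 mm rim; an arbor lies behind them (+x) in a trough, lower than their tops
- holder_54: grey holder, 75x75x22 mm, fixed; round well 60 mm wide, mouth flared by 4 mm, 14 mm deep, dark floor. Origin under its centre, on the well's axis, 4 mm above the desk; z up: floor at 8, mouth at 22 mm. The four holders stand 76 mm apart along their y axis, in any order, in a tray with a 15 mm rim; an arbor lies behind them (+x) in a trough, lower than their tops

How it is judged:
At the end, for the whole second after the job is handed in: Each of the four shallow saws stands in the well of its own size, upright within 0.08 rad, its axis within 6 mm of the well's and its teeth within 3 mm of the well's floor, released and at rest; both deep saws still stand upright within 20 mm of where they stood at the start (horizontal distance between saw_25 and holder_25 below 0.006 m and z of saw_25 in the frame of holder_25 below 0.011 m and angle between each of saw_25, saw_35, saw_44, saw_54, deep_35, deep_44's own z axis and vertical below 0.08 rad and linear speed of each of saw_25, saw_35, saw_44, saw_54, deep_35, deep_44 below 0.01 m/s and contact force between each of saw_25, saw_35, saw_44, saw_54 and the fingers below 0.05 N and horizontal distance between saw_35 and holder_35 below 0.006 m and z of saw_35 in the frame of holder_35 below 0.011 m and horizontal distance between saw_44 and holder_44 below 0.006 m and z of saw_44 in the frame of holder_44 below 0.011 m and horizontal distance between saw_54 and holder_54 below 0.006 m and z of saw_54 in the frame of holder_54 below 0.011 m and distance of each of deep_35, deep_44 from where it was at the start of the episode below 0.02 m); the robot touches nothing.
It fails at once if a shallow saw is let go of in the air, its teeth more than 45 mm above the desk ((height (world z) of saw_25 above 0.045 m and contact force between saw_25 and the fingers below 0.05 N) or (height (world z) of saw_35 above 0.045 m and contact force between saw_35 and the fingers below 0.05 N) or (height (world z) of saw_44 above 0.045 m and contact force between saw_44 and the fingers below 0.05 N) or (height (world z) of saw_54 above 0.045 m and contact force between saw_54 and the fingers below 0.05 N)).
It also fails if it takes over 99 s, if anything falls off the work surface, if the arm or the gripper's body presses on something with over 40 N, if the wrist force passes 120 N, or if a joint passes its speed limit or range.

## Working session

There is one attempt and no reset: what is moved stays moved. The work goes in short steps, Python scripts to look and compute and a tool call to move; the robot and the scene stay as the last step left them, time stands still between calls to the robot, and variables do not carry over. Pictures are saved under pics/ and viewed, at most 14 in all, crops included, and the job is handed in when it is done.

```bash
ls; mkdir -p pics; python3 - <<'E'
from bench import arm
import cv2,numpy as np
for n in("top","side"):
    s=arm.snapshot(n); cv2.imwrite(f"pics/{n}0.png",s["frame"][:,:,::-1]); print(n,s["camera_matrix"],s["T"],[k for k in s])
print(arm.get_state())
E
```

```text
bench.py
pics
top [[404.41585361   0.         262.82996743]
 [  0.         404.41585361 192.73478719]
 [  0.           0.           1.        ]] [[-0.00328731  0.98928441 -0.14596422  0.38323147]
 [-0.99999064 -0.00284138  0.00326345  0.00573104]
 [ 0.00281374  0.14597358  0.98928449  1.18582396]
 [ 0.          0.          0.          1.        ]] ['frame', 'camera_matrix', 'T']
side [[354.63779369   0.         250.38440129]
 [  0.         354.63779369 187.54837715]
 [  0.           0.           1.        ]] [[ 0.81066396  0.22398993 -0.54097361  0.06360501]
 [-0.585313    0.33408574 -0.73877968 -0.65514942]
 [ 0.01525236  0.91554095  0.40193548  0.4070094 ]
 [ 0.          0.          0.          1.        ]] ['frame', 'camera_matrix', 'T']
{'time_s': 0.1, 'qpos': array([ 1.11159950e+00,  2.77052583e-01, -2.77470132e-02,  1.26800923e+00,
        1.62290167e-05,  1.46740245e+00]), 'qvel': array([-4.67431698e-04, -1.12078823e-03,  3.41527618e-03,  1.55749514e-03,
       -5.73046104e-05,  2.21342171e-04]), 'effort': array([ 2.28116960e-04, -4.46707463e+01,  2.96128535e+01,  8.45010218e-03,
       -9.37699906e-05,  7.53679444e-06]), 'tool_pos': array([0.21739952, 0.58521438, 0.23027268]), 'eef_rot': array([-5.55848710e-01, -3.09144296e+00,  3.02934612e-03]), 'contact_force': array([ 0.3125948 , -1.45857736, -0.30155068]), 'torque': array([0.02291003, 0.01658156, 0.01378976]), 'gripper_force': 0.0, 'gripper_width': 0.08546884350879978}
```

View pics/top0.png

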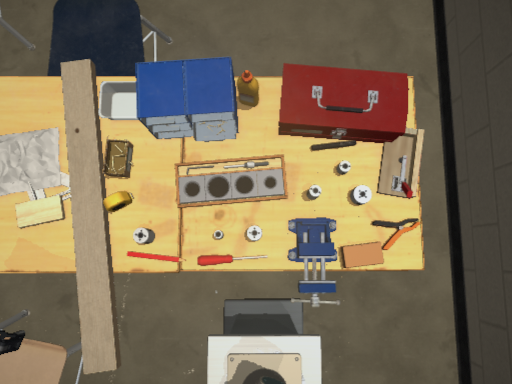

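View pics/side0.png

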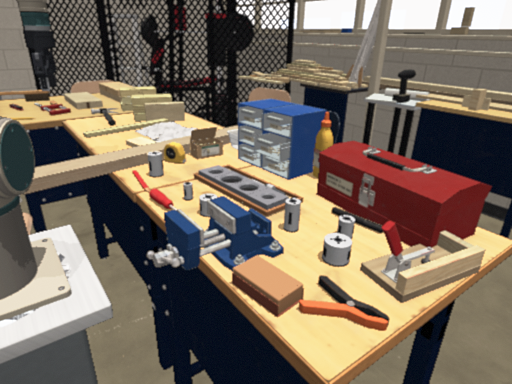

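Top view: tray with four wells near (187–268,187). Saws are near (142,236), (218,235), (254,233), (315,191), (345,167) and (361,194). The overhead or overhanging plank is near column 90, and the vise is at (315,240).

```bash
python3 - <<'E'
import cv2
t=cv2.imread("pics/top0.png"); s=cv2.imread("pics/side0.png")
a=cv2.resize(t[150:250,120:285],None,fx=4.8,fy=4.8,interpolation=cv2.INTER_CUBIC)[:,:800]
cv2.imwrite("pics/a.png",a)
cv2.imwrite("pics/b.png",cv2.resize(t[140:270,280:420],None,fx=4.5,fy=4.5,interpolation=cv2.INTER_CUBIC)[:598])
cv2.imwrite("pics/c.png",cv2.resize(s[120:280,130:380],None,fx=3.2,fy=3.2,interpolation=cv2.INTER_CUBIC))
E
```

```text
(no output)
```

View pics/a.png

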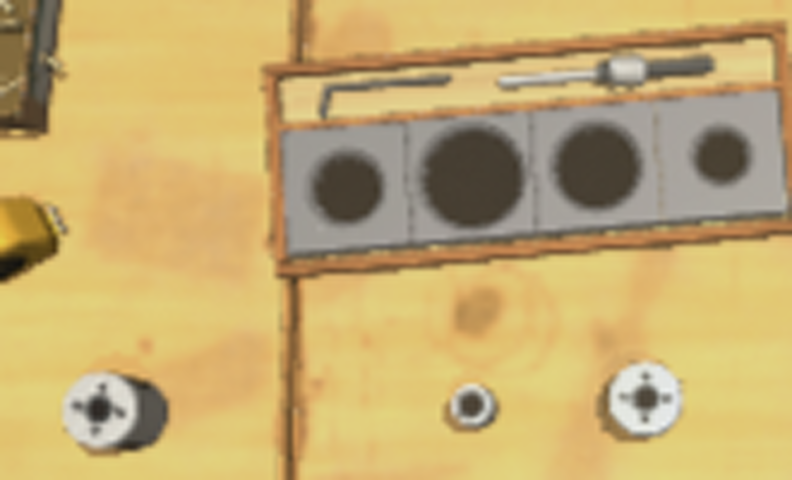

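View pics/b.png

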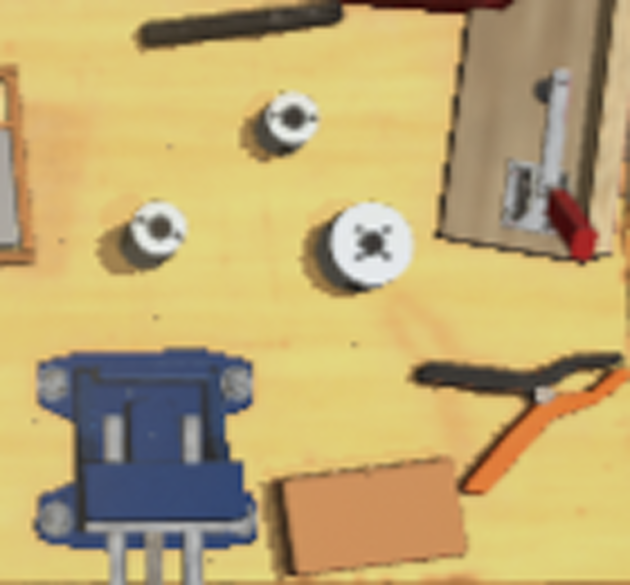

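View pics/c.png

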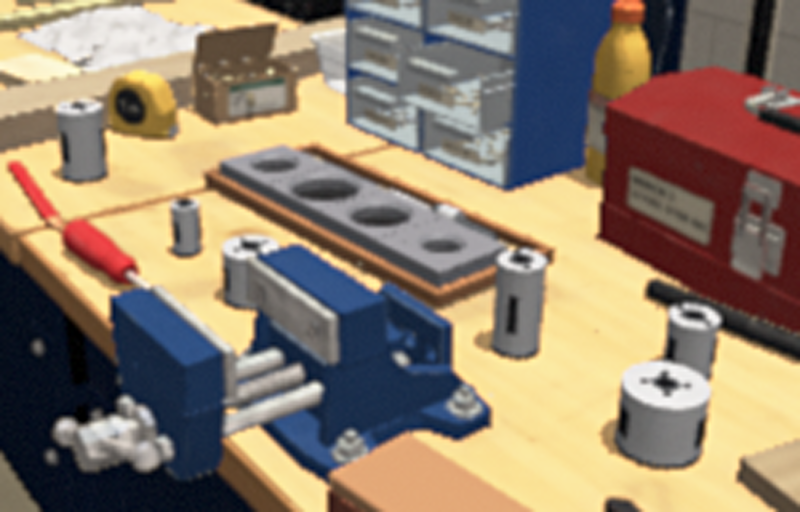

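```bash
cat > h.py <<'E'
import numpy as np,cv2
from scipy.spatial.transform import Rotation as R
from bench import arm
def ray(s,u,v):
    K=s["camera_matrix"];T=s["T"]
    d=T[:3,:3]@np.array([(u-K[0,2])/K[0,0],-(v-K[1,2])/K[1,1],-1.]); return T[:3,3],d
def onz(s,u,v,z):
    o,d=ray(s,u,v); return o+d*(z-o[2])/d[2]
def proj(s,p):
    K=s["camera_matrix"];T=s["T"]; c=T[:3,:3].T@(np.asarray(p)-T[:3,3]); return K[0,2]-K[0,0]*c[0]/c[2],K[1,2]+K[1,1]*c[1]/c[2]
def blob(m,u,v,r=16):
    # filled outline of the mask part nearest (u,v)
    w=np.zeros_like(m); cv2.circle(w,(u,v),r,255,-1); m=cv2.bitwise_and(m,w)
    cs,_=cv2.findContours(m,cv2.RETR_EXTERNAL,cv2.CHAIN_APPROX_NONE)
    c=cv2.convexHull(max(cs,key=lambda c:cv2.boundingRect(c)[2]*cv2.boundingRect(c)[3])); M=cv2.moments(c)
    return M["m10"]/M["m00"],M["m01"]/M["m00"],cv2.boundingRect(c)
def go(p,yaw=None):
    st=arm.get_state(); r=R.from_rotvec(st["eef_rot"]); return r.inv().apply(np.asarray(p)-st["tool_pos"])
E
python3 - <<'E'
from h import *
s=arm.snapshot("top");f=s["frame"];hsv=cv2.cvtColor(f,cv2.COLOR_RGB2HSV)
white=cv2.inRange(hsv,(0,0,165),(180,60,255))
for n,u,v,z in(("deep44",141,236,.07),("s25",218,234,.044),("s44",254,233,.044),("deep35",315,191,.07),("s35",345,167,.044),("s54",362,194,.044)):
    x,y,b=blob(white,u,v); print(n,round(x,1),round(y,1),b,onz(s,x,y,z).round(4), "D",(onz(s,b[0]+b[2]-1,y,z)-onz(s,b[0],y,z))[1].round(4))
dark=cv2.inRange(hsv,(0,0,0),(180,255,110))
for n,u,v in(("h35",192,189),("h54",218,187),("h44",244,185),("h25",270,182)):
    x,y,b=blob(dark,u,v,13); print(n,round(x,1),round(y,1),b,onz(s,x,y,.012).round(4),onz(s,x,y,.026).round(4))
s2=arm.snapshot("side")
for v in(154,164):
    o,d=ray(s2,142,v)
    for Y in(.42,.45): print("plank z",Y,(o+d*(Y-o[1])/d[1]).round(3))
print([onz(s,*q,0).round(3) for q in((97,62),(118,370),(315,295),(300,220),(330,260),(282,66),(237,135))])
E
```

```text
deep44 140.2 234.8 (133, 228, 15, 15) [0.432  0.3391 0.07  ] D -0.0384
s25 217.9 233.6 (214, 230, 9, 8) [0.4361 0.1286 0.044 ] D -0.0225
s44 254.1 232.7 (247, 226, 15, 15) [0.4382 0.027  0.044 ] D -0.0394
deep35 315.0 190.0 (309, 185, 13, 11) [ 0.5551 -0.1436  0.07  ] D -0.0335
s35 345.0 165.6 (340, 160, 11, 12) [ 0.6301 -0.2351  0.044 ] D -0.0289
s54 362.4 193.5 (354, 185, 18, 18) [ 0.5487 -0.2824  0.044 ] D -0.0486
h35 191.9 188.8 (185, 182, 15, 15) [0.5687 0.21   0.012 ] [0.5665 0.2076 0.026 ]
h54 218.1 186.5 (208, 176, 21, 22) [0.5753 0.1333 0.012 ] [0.573  0.1318 0.026 ]
h44 243.8 184.3 (235, 176, 18, 18) [0.5817 0.0577 0.012 ] [0.5793 0.057  0.026 ]
h25 270.0 182.1 (265, 177, 11, 11) [ 0.5879 -0.0194  0.012 ] [ 0.5855 -0.0191  0.026 ]
plank z 0.42 [0.42  0.42  0.045]
plank z 0.45 [0.43  0.45  0.034]
plank z 0.42 [0.416 0.42  0.011]
plank z 0.45 [0.426 0.45  0.   ]
[array([0.97 , 0.516, 0.   ]), array([0.061, 0.406, 0.   ]), array([ 0.262, -0.146,  0.   ]), array([ 0.477, -0.107,  0.   ]), array([ 0.361, -0.192,  0.   ]), array([ 0.956, -0.059,  0.   ]), array([0.735, 0.079, 0.   ])]
```

```bash
python3 - <<'E'
from h import *
for n,box in(("top",(165,150,300,215)),("side",(190,160,310,225))):
    s=arm.snapshot(n);f=s["frame"];hsv=cv2.cvtColor(f,cv2.COLOR_RGB2HSV)
    m=cv2.inRange(hsv,(0,0,115),(180,45,200)); w=np.zeros_like(m); x0,y0,x1,y1=box; w[y0:y1,x0:x1]=m[y0:y1,x0:x1]
    w=cv2.morphologyEx(w,cv2.MORPH_CLOSE,np.ones((3,3)))
    c=max(cv2.findContours(w,cv2.RETR_EXTERNAL,cv2.CHAIN_APPROX_NONE)[0],key=cv2.contourArea)[:,0]
    P=np.array([onz(s,u,v,.026)[:2] for u,v in c],np.float32); r=cv2.minAreaRect(P); print(n,cv2.boundingRect(c),r)
    if n=="side":
        h=cv2.inRange(hsv,(0,0,165),(180,60,255)); d=cv2.inRange(hsv,(0,0,0),(180,255,100))
        for q,u,v in(("h35",215,171),("h54",231,179),("h44",249,187),("h25",268,196)):
            x,y,b=blob(d,u,v,11); print(q,x,y,b,onz(s,x,y,.026).round(4),onz(s,x,y,.012).round(4))
    np.set_printoptions(suppress=True)
E
```

```text
top (179, 169, 105, 34) ((0.5760288238525391, 0.0943504124879837), (0.0742098018527031, 0.30173859000205994), 4.801990985870361)
side (200, 166, 101, 59) ((0.5813184976577759, 0.03538303077220917), (0.10306922346353531, 0.4106394350528717), 1.8462467193603516)
h35 211.29468599033814 178.52173913043478 (205, 174, 15, 9) [0.5218 0.1581 0.026 ] [0.5386 0.188  0.012 ]
h54 231.13565891472865 179.10852713178292 (222, 176, 20, 7) [0.566  0.1234 0.026 ] [0.5844 0.152  0.012 ]
h44 248.4700239808153 187.41007194244605 (240, 185, 18, 6) [0.5727 0.0488 0.026 ] [0.5914 0.0746 0.012 ]
h25 268.0 203.94915254237287 (259, 202, 19, 6) [ 0.554  -0.0587  0.026 ] [ 0.572  -0.0368  0.012 ]
```

```bash
cat >> h.py <<'E'
def plan(x,y,z,a=np.radians(4.8)):
    st=arm.get_state(); r=R.from_rotvec(st["eef_rot"]); Y=np.array([np.cos(a),np.sin(a),0]); Z=np.array([0,0,-1.])
    t=R.from_matrix(np.c_[np.cross(Y,Z),Y,Z]); d=r.inv()*t
    print("rot",d.as_rotvec().round(4),"shift",r.inv().apply(np.array([x,y,z])-st["tool_pos"]).round(4),"at",st["tool_pos"].round(4),"w",round(st["gripper_width"],4),"F",st["contact_force"].round(1),"t",st["time_s"])
E
python3 -c "
from h import *
plan(.4361,.1286,.15)"
```

```text
rot [-7.0000e-04  4.0000e-04  1.1312e+00] shift [-0.364  -0.3522  0.0812] at [0.2176 0.5856 0.2309] w 0.0851 F [ 0.2 -0.5 -0. ] t 0.3
```

Careful with the scale: shifts go in shares of 750 mm and turns go in shares of 2 rad. That gives: -0.364 m / 0.75 = -0.4853, -0.352 m / 0.75 = -0.4693, 1.131 rad / 2 = 0.5655.

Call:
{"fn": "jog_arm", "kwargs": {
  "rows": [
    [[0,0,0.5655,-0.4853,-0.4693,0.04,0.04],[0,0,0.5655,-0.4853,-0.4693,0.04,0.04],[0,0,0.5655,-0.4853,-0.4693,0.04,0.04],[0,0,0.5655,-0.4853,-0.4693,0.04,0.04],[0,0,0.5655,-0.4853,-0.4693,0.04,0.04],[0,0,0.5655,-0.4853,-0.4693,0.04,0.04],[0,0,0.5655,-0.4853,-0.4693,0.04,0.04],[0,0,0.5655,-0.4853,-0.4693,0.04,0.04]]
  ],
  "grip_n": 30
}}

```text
refused: rows[0]: the value is too long (schema: maxItems 7). Nothing was moved.
```

Refused on format, not on reach. It needs a list of rows, each a list of 7 numbers.

Call:
{"fn": "jog_arm", "kwargs": {
  "rows": [
    [0,0,0.5655,-0.4853,-0.4693,0.04,0.04],
    [0,0,0.5655,-0.4853,-0.4693,0.04,0.04],
    [0,0,0.5655,-0.4853,-0.4693,0.04,0.04],
    [0,0,0.5655,-0.4853,-0.4693,0.04,0.04],
    [0,0,0.5655,-0.4853,-0.4693,0.04,0.04],
    [0,0,0.5655,-0.4853,-0.4693,0.04,0.04],
    [0,0,0.5655,-0.4853,-0.4693,0.04,0.04],
    [0,0,0.5655,-0.4853,-0.4693,0.04,0.04]
  ],
  "grip_n": 30
}}

```text
time_s: 1.1
tool_pos: [0.3906, 0.2239, 0.2078]
eef_rot: [2.131, 2.308, 0.002]
contact_force: [0.6, -0.2, -0.4]
gripper_width: 0.0402
gripper_force: 0.0
```

```bash
python3 -c "
from h import *
plan(.4361,.1286,.15)"
```

```text
rot [ 0.001  -0.0003 -0.0039] shift [-0.0986  0.0377  0.0578] at [0.3906 0.2239 0.2078] w 0.0402 F [ 0.6 -0.2 -0.4] t 1.1
```

Scaled: -0.098 m / 0.75 = -0.1307, 0.057 m / 0.75 = 0.076.

Call:
{"fn": "jog_arm", "kwargs": {
  "rows": [
    [0,0,0,-0.0667,0.0253,0.04,0.04],
    [0,0,0,-0.1307,0.05,0.076,0.04],
    [0,0,0,-0.1307,0.05,0.076,0.04],
    [0,0,0,-0.1307,0.05,0.076,0.04],
    [0,0,0,-0.1307,0.05,0.076,0.04]
  ]
}}

```text
time_s: 1.6
tool_pos: [0.4355, 0.1311, 0.1507]
eef_rot: [-2.127, -2.311, 0.0]
contact_force: [-0.0, -0.4, 0.2]
gripper_width: 0.0399
gripper_force: 0.0
```

```bash
python3 - <<'E'
from h import *
plan(.4361,.1286,.08)
s=arm.snapshot("top"); cv2.imwrite("pics/d.png",cv2.resize(s["frame"][170:290,150:310,::-1],None,fx=4.5,fy=4.5,interpolation=cv2.INTER_CUBIC))
E
```

```text
rot [-0.0005 -0.0004 -0.0008] shift [-0.0026  0.0004  0.0707] at [0.4355 0.1311 0.1507] w 0.0399 F [-0.  -0.4  0.2] t 1.6
```

View pics/d.png

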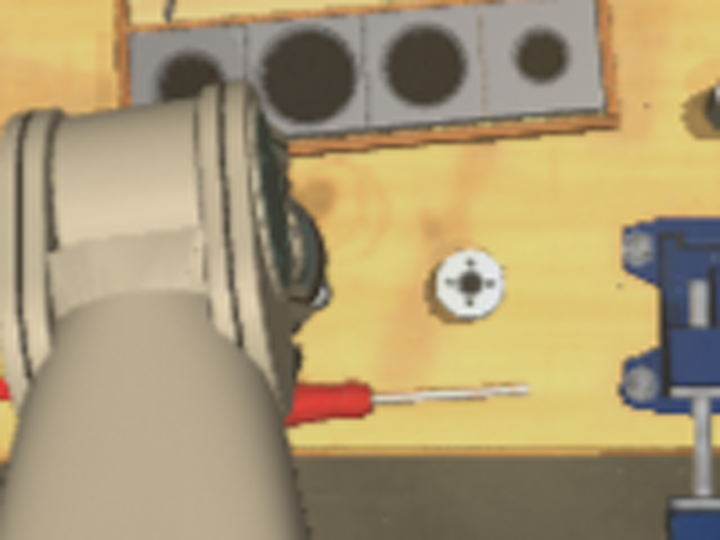

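The wrist hides the saw and gripper in the top view, while saw_44 and the wells stay visible. I'm descending straight on saw_25.

Scaled: 0.075 m / 0.75 = 0.1, 0.04 m / 0.75 = 0.0533.

Call:
{"fn": "jog_arm", "kwargs": {
  "rows": [
    [0,0,0,-0.0033,0,0.0533,0.04],
    [0,0,0,-0.0033,0,0.1,0.04],
    [0,0,0,-0.0033,0,0.1,0.04]
  ]
}}

```text
time_s: 1.95
tool_pos: [0.4316, 0.1293, 0.0726]
eef_rot: [-2.12, -2.311, 0.01]
contact_force: [-1.8, 0.3, -0.6]
gripper_width: 0.04
gripper_force: 0.0
```

```bash
python3 - <<'E'
from h import *
plan(.4361,.1286,.0155)
s=arm.snapshot("side"); cv2.imwrite("pics/e.png",cv2.resize(s["frame"][100:250,110:310,::-1],None,fx=4,fy=4,interpolation=cv2.INTER_CUBIC))
E
```

```text
rot [-0.0081  0.0002  0.0024] shift [-0.001   0.0049  0.0571] at [0.4316 0.1293 0.0726] w 0.04 F [-1.8  0.3 -0.6] t 1.95
```

View pics/e.png

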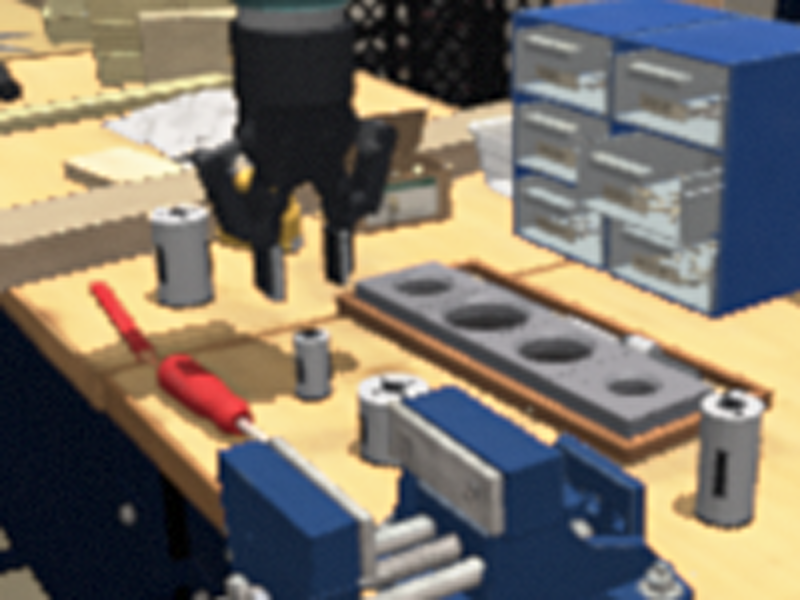

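Side view: the open fingers straddle saw_25 (at crop 312,362), above it.

Scaled: 0.06 m / 0.75 = 0.08, 0.05 m / 0.75 = 0.0667.

Call:
{"fn": "jog_arm", "kwargs": {
  "rows": [
    [0,0,0,0,0,0.04,0.04],
    [0,0,0,0,0,0.0667,0.04],
    [0,0,0,0,0,0.08,0.04],
    [0,0,0,0,0,0.08,0.04],
    [0,0,0,0,0,0.08,0.04]
  ]
}}

```text
time_s: 2.5
tool_pos: [0.4373, 0.1292, 0.0171]
eef_rot: [2.125, 2.312, 0.003]
contact_force: [0.5, 0.2, -0.1]
gripper_width: 0.0397
gripper_force: 0.0
```

```bash
python3 -c "
from h import *
plan(.4361,.1286,.0155)"
```

```text
rot [ 0.0024 -0.0002  0.0008] shift [-0.0005 -0.0012  0.0016] at [0.4373 0.1292 0.0171] w 0.0397 F [ 0.5  0.2 -0.1] t 2.5
```

Scaled: 0.001 m / 0.75 = 0.0013.

Call:
{"fn": "jog_arm", "kwargs": {
  "rows": [
    [0,0,0,0,0,0.0013,0.015],
    [0,0,0,0,0,0.0013,0.015],
    [0,0,0,0,0,0.0013,0.015],
    [0,0,0,0,0,0.0013,0.015],
    [0,0,0,0,0,0.0013,0.015]
  ],
  "grip_n": 50
}}

```text
time_s: 3.0
tool_pos: [0.4373, 0.129, 0.0162]
eef_rot: [2.125, 2.312, 0.004]
contact_force: [-1.4, 1.2, 5.9]
gripper_width: 0.0232
gripper_force: 48.8
```

```bash
python3 -c "
from h import *
plan(.4361,.1286,.0155)"
```

```text
rot [ 0.0027 -0.0005  0.0002] shift [-0.0003 -0.0012  0.0007] at [0.4373 0.129  0.0162] w 0.0232 F [-1.4  1.2  5.9] t 3.0
```

Scaled: -0.09 m / 0.75 = -0.12, -0.05 m / 0.75 = -0.0667.

Call:
{"fn": "jog_arm", "kwargs": {
  "rows": [
    [0,0,0,0,0,-0.0267,0.015],
    [0,0,0,0,0,-0.0667,0.015],
    [0,0,0,0,0,-0.12,0.015],
    [0,0,0,0,0,-0.12,0.015],
    [0,0,0,0,0,-0.12,0.015]
  ]
}}

```text
time_s: 3.5
tool_pos: [0.4373, 0.1288, 0.1061]
eef_rot: [2.125, 2.311, 0.005]
contact_force: [-0.0, -0.5, -2.1]
gripper_width: 0.023
gripper_force: 49.1
```

```bash
python3 -c "
from h import *
plan(.5860,-.0191,.107)"
```

```text
rot [ 0.0038 -0.0002  0.0002] shift [-0.1599  0.1358 -0.0004] at [0.4373 0.1288 0.1061] w 0.023 F [-0.  -0.5 -2.1] t 3.5
```

Scaled: -0.16 m / 0.75 = -0.2133, -0.14 m / 0.75 = -0.1867.

Call:
{"fn": "jog_arm", "kwargs": {
  "rows": [
    [0,0,0,-0.04,0.0333,0,0.015],
    [0,0,0,-0.0933,0.08,0,0.015],
    [0,0,0,-0.1467,0.124,0,0.015],
    [0,0,0,-0.1867,0.1587,0,0.015],
    [0,0,0,-0.2133,0.1813,0,0.015],
    [0,0,0,-0.2133,0.1813,0,0.015],
    [0,0,0,-0.2133,0.1813,0.04,0.015],
    [0,0,0,-0.2133,0.1813,0.04,0.015]
  ]
}}

```text
time_s: 4.3
tool_pos: [0.5795, -0.0184, 0.0698]
eef_rot: [-2.12, -2.306, 0.009]
contact_force: [-1.0, 0.6, -1.9]
gripper_width: 0.023
gripper_force: 49.2
```

```bash
python3 - <<'E'
from h import *
plan(.5860,-.0191,.0282)
s=arm.snapshot("side"); u,v=map(int,proj(s,arm.get_state()["tool_pos"])); print(u,v)
cv2.imwrite("pics/f.png",cv2.resize(s["frame"][v-35:v+45,u-60:u+60,::-1],None,fx=6,fy=6,interpolation=cv2.INTER_CUBIC))
E
```

```text
rot [-0.0107 -0.0027  0.0002] shift [-0.0013  0.0068  0.0415] at [ 0.5795 -0.0184  0.0698] w 0.023 F [-1.   0.6 -1.9] t 4.3
266 179
```

View pics/f.png

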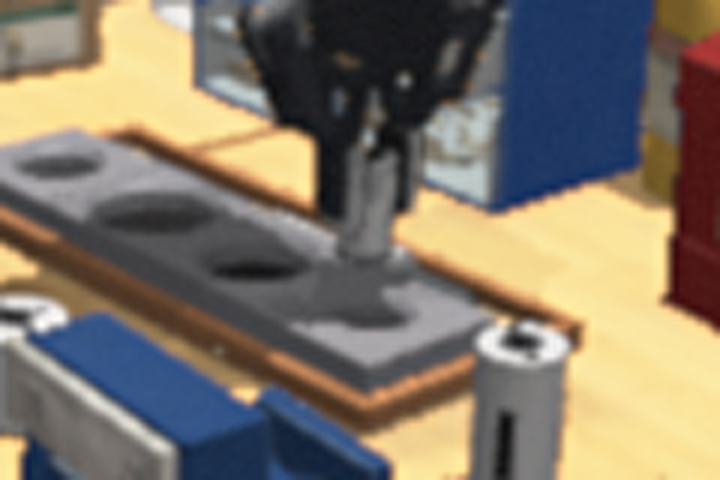

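Side view: saw_25 held upright, its bottom at about crop (367,245), over the smallest well.

Call:
{"fn": "jog_arm", "kwargs": {
  "rows": [
    [0,0,0,0,0,0,0.015],
    [0,0,0,0,0,0,0.015],
    [0,0,0,0,0,0,0.015]
  ]
}}

```text
time_s: 4.65
tool_pos: [0.5854, -0.0191, 0.0758]
eef_rot: [2.125, 2.312, 0.002]
contact_force: [-0.4, 0.0, -0.7]
gripper_width: 0.0227
gripper_force: 49.2
```

```bash
python3 - <<'E'
from h import *
plan(.5860,-.0191,.0282)
s=arm.snapshot("side"); p=arm.get_state()["tool_pos"]; h=cv2.cvtColor(s["frame"],cv2.COLOR_RGB2GRAY)
for dz in(-.004,-.008,-.012):
    u,v=proj(s,p+[0,0,dz]); print(round(u,1),round(v,1)); print(int(u)-10,h[int(round(v)),int(u)-10:int(u)+12])
E
```

```text
rot [0.0018 0.0004 0.0007] shift [-0.      0.0005  0.0476] at [ 0.5854 -0.0191  0.0758] w 0.0227 F [-0.4  0.  -0.7] t 4.65
268.7 178.6
258 [ 91 126 153 168 162 138 103  93  94  93  98 117 127 125 119 150 208 222
 218 214 213 210]
268.6 180.1
258 [ 66  70  88 115 142 138 107  91  84  85 103 121 126 125 123 160 210 218
 217 216 215 214]
268.5 181.5
258 [175 159 122  94  71  64  72  89  98 108 116 125 127 121 111 147 211 218
 217 216 218 219]
```

The saw is centred in the grip to within about 1 mm. Lowering.

Scaled: 0.0445 m / 0.75 = 0.0593, 0.042 m / 0.75 = 0.056.

Call:
{"fn": "jog_arm", "kwargs": {
  "rows": [
    [0,0,0,0,0.0007,0.02,0.015],
    [0,0,0,0,0.0007,0.04,0.015],
    [0,0,0,0,0.0007,0.0507,0.015],
    [0,0,0,0,0.0007,0.056,0.015],
    [0,0,0,0,0.0007,0.0593,0.015],
    [0,0,0,0,0.0007,0.0593,0.015]
  ]
}}

```text
time_s: 5.3
tool_pos: [0.5851, -0.0193, 0.0297]
eef_rot: [-2.126, -2.312, 0.001]
contact_force: [0.0, -0.1, -0.6]
gripper_width: 0.0229
gripper_force: 49.2
```

```bash
python3 -c "
from h import *
plan(.5860,-.0191,.0282)"
```

```text
rot [-0.0007 -0.0001  0.0002] shift [0.0001 0.0009 0.0015] at [ 0.5851 -0.0193  0.0297] w 0.0229 F [ 0.  -0.1 -0.6] t 5.3
```

Scaled: 0.0025 m / 0.75 = 0.0033, 0.002 m / 0.75 = 0.0027.

Call:
{"fn": "jog_arm", "kwargs": {
  "rows": [
    [0,0,0,0,0.0007,0.0013,0.015],
    [0,0,0,0,0.0007,0.0027,0.015],
    [0,0,0,0,0.0007,0.0033,0.015],
    [0,0,0,0,0.0007,0.0033,0.015]
  ]
}}

```text
time_s: 5.7
tool_pos: [0.5863, -0.0194, 0.0283]
eef_rot: [2.126, 2.312, 0.001]
contact_force: [-0.0, 0.2, 1.8]
gripper_width: 0.0228
gripper_force: 49.5
```

```bash
python3 -c "
from h import *
plan(.5860,-.0191,.0282)"
```

```text
rot [0.0011 0.0003 0.0002] shift [ 0.0003 -0.0003  0.0001] at [ 0.5863 -0.0194  0.0283] w 0.0228 F [-0.   0.2  1.8] t 5.7
```

Contact with the floor (force change about +2.4 N at z=0.0283, as predicted). Releasing and rising.

Scaled: -0.12 m / 0.75 = -0.16, -0.1 m / 0.75 = -0.1333.

Call:
{"fn": "jog_arm", "kwargs": {
  "rows": [
    [0,0,0,0,0,0,0.045],
    [0,0,0,0,0,0,0.045],
    [0,0,0,0,0,0,0.045],
    [0,0,0,0,0,-0.04,0.045],
    [0,0,0,0,0,-0.08,0.045],
    [0,0,0,0,0,-0.1333,0.045],
    [0,0,0,0,0,-0.16,0.045],
    [0,0,0,0,0,-0.16,0.045]
  ]
}}

```text
time_s: 6.5
tool_pos: [0.589, -0.0197, 0.1518]
eef_rot: [2.122, 2.308, 0.007]
contact_force: [0.5, -0.6, 0.4]
gripper_width: 0.0451
gripper_force: 0.0
```

```bash
python3 -c "
from h import *
plan(.4382,.027,.15)"
```

```text
rot [0.008  0.0018 0.0002] shift [ 0.0592 -0.1463  0.0006] at [ 0.589  -0.0197  0.1518] w 0.0451 F [ 0.5 -0.6  0.4] t 6.5
```

Scaled: -0.144 m / 0.75 = -0.192, 0.0585 m / 0.75 = 0.078.

Call:
{"fn": "jog_arm", "kwargs": {
  "rows": [
    [0,0,0,0.0267,-0.06,0,0.06],
    [0,0,0,0.0533,-0.12,0,0.06],
    [0,0,0,0.078,-0.192,0,0.06],
    [0,0,0,0.078,-0.192,0,0.06],
    [0,0,0,0.078,-0.192,0.0533,0.06],
    [0,0,0,0.078,-0.192,0.0867,0.06],
    [0,0,0,0.078,-0.192,0.0867,0.06],
    [0,0,0,0.078,-0.192,0.0867,0.06]
  ]
}}

```text
time_s: 7.3
tool_pos: [0.4369, 0.0269, 0.082]
eef_rot: [-2.125, -2.311, 0.002]
contact_force: [0.4, -0.0, 1.1]
gripper_width: 0.0602
gripper_force: 0.0
```

```bash
python3 - <<'E'
from h import *
plan(.4382,.027,.013)
s=arm.snapshot("side"); cv2.imwrite("pics/g.png",cv2.resize(s["frame"][130:250,170:330,::-1],None,fx=5,fy=5,interpolation=cv2.INTER_CUBIC))
E
```

```text
rot [-0.0021 -0.0003  0.0001] shift [-0.0001  0.0015  0.069 ] at [0.4369 0.0269 0.082 ] w 0.0602 F [ 0.4 -0.   1.1] t 7.3
```

View pics/g.png

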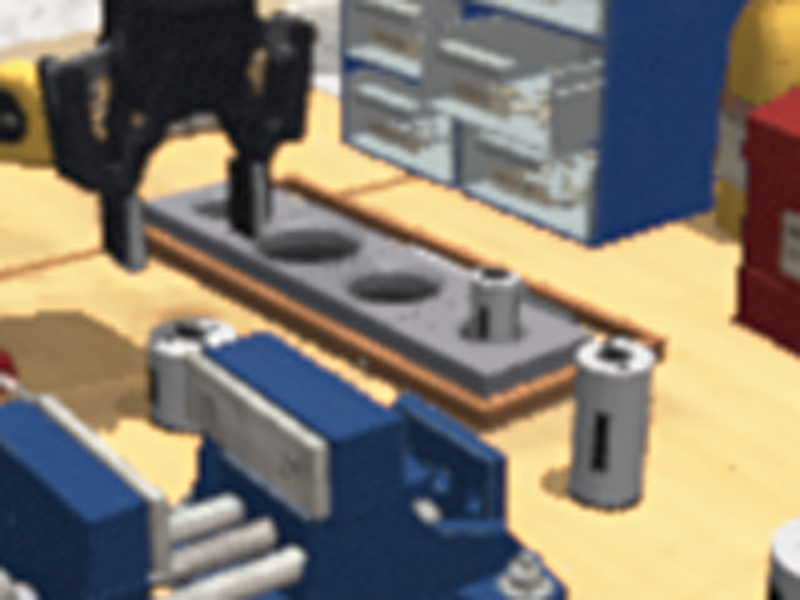

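saw_25 stands in its well (crop 495,305), and the fingers straddle saw_44. Descending.

Scaled: 0.068 m / 0.75 = 0.0907, 0.055 m / 0.75 = 0.0733.

Call:
{"fn": "jog_arm", "kwargs": {
  "rows": [
    [0,0,0,0,0.0007,0.04,0.06],
    [0,0,0,0,0.0007,0.0733,0.06],
    [0,0,0,0,0.0007,0.0907,0.06],
    [0,0,0,0,0.0007,0.0907,0.06],
    [0,0,0,0,0.0007,0.0907,0.06],
    [0,0,0,0,0.0007,0.0907,0.06]
  ]
}}

```text
time_s: 7.95
tool_pos: [0.4399, 0.0268, 0.0162]
eef_rot: [2.124, 2.311, 0.003]
contact_force: [1.0, 0.2, -0.0]
gripper_width: 0.0596
gripper_force: 0.0
```

```bash
python3 -c "
from h import *
plan(.4382,.027,.013)"
```

```text
rot [0.0033 0.0006 0.0003] shift [ 0.0003 -0.0016  0.0032] at [0.4399 0.0268 0.0162] w 0.0596 F [ 1.   0.2 -0. ] t 7.95
```

Call:
{"fn": "jog_arm", "kwargs": {
  "rows": [
    [0,0,0,0,0,0,0.033],
    [0,0,0,0,0,0,0.033],
    [0,0,0,0,0,0,0.033],
    [0,0,0,0,0,0,0.033],
    [0,0,0,0,0,0,0.033]
  ],
  "grip_n": 50
}}

```text
time_s: 8.45
tool_pos: [0.4392, 0.0269, 0.0161]
eef_rot: [2.125, 2.311, 0.002]
contact_force: [-1.4, 0.4, 6.3]
gripper_width: 0.042
gripper_force: 50.1
```

```bash
python3 -c "
from h import *
plan(.4382,.027,.013)"
```

```text
rot [0.0024 0.0006 0.0003] shift [ 0.0002 -0.001   0.0031] at [0.4392 0.0269 0.0161] w 0.042 F [-1.4  0.4  6.3] t 8.45
```

Scaled: -0.08 m / 0.75 = -0.1067, -0.05 m / 0.75 = -0.0667.

Call:
{"fn": "jog_arm", "kwargs": {
  "rows": [
    [0,0,0,0,0,-0.0267,0.033],
    [0,0,0,0,0,-0.0667,0.033],
    [0,0,0,0,0,-0.1067,0.033],
    [0,0,0,0,0,-0.1067,0.033],
    [0,0,0,0,0,-0.1067,0.033]
  ]
}}

```text
time_s: 8.95
tool_pos: [0.4387, 0.0269, 0.0955]
eef_rot: [2.125, 2.311, 0.002]
contact_force: [-0.9, 0.8, -2.1]
gripper_width: 0.0424
gripper_force: 51.0
```

```bash
python3 -c "
from h import *
plan(.5797,.0566,.0281)"
```

```text
rot [0.0025 0.0004 0.0003] shift [0.0178 0.1428 0.0678] at [0.4387 0.0269 0.0955] w 0.0424 F [-0.9  0.8 -2.1] t 8.95
```

Scaled: 0.143 m / 0.75 = 0.1907, 0.12 m / 0.75 = 0.16.

Call:
{"fn": "jog_arm", "kwargs": {
  "rows": [
    [0,0,0,0.0067,0.0467,0,0.033],
    [0,0,0,0.0133,0.1067,0,0.033],
    [0,0,0,0.02,0.16,0,0.033],
    [0,0,0,0.0237,0.1907,0,0.033],
    [0,0,0,0.0237,0.1907,0,0.033],
    [0,0,0,0.0237,0.1907,0.0267,0.033],
    [0,0,0,0.0237,0.1907,0.0267,0.033],
    [0,0,0,0.0237,0.1907,0.0267,0.033]
  ]
}}

```text
time_s: 9.75
tool_pos: [0.5763, 0.0567, 0.073]
eef_rot: [-2.124, -2.31, 0.005]
contact_force: [-1.2, -0.0, -1.2]
gripper_width: 0.0421
gripper_force: 51.2
```

```bash
python3 - <<'E'
from h import *
plan(.5797,.0566,.0281)
s=arm.snapshot("side"); p=arm.get_state()["tool_pos"]; h=cv2.cvtColor(s["frame"],cv2.COLOR_RGB2GRAY)
for dz in(-.004,-.008,-.012):
    u,v=proj(s,p+[0,0,dz]); print(round(u,1),round(v,1)); print(int(u)-14,h[int(round(v)),int(u)-14:int(u)+16])
E
```

```text
rot [-0.0047 -0.0004  0.0001] shift [-0.0004  0.0036  0.0449] at [0.5763 0.0567 0.073 ] w 0.0421 F [-1.2 -0.  -1.2] t 9.75
248.4 170.8
234 [100  80  69  61  68  80  82  88 100 107  94  98 116 121 120 123 125 127
 127 124 104  65 140 224 230 224 218 214 212 210]
248.4 172.2
234 [144 129 110  87  71  66  71  80  92  97  94 108 118 121 120 123 123 124
 125 123 104  74 145 213 221 217 215 215 213 213]
248.4 173.6
234 [131 146 147 147 140 123  90  86  91 102 107 114 119 122 123 123 124 126
 124 121 113 114 172 213 217 213 213 213 214 214]
```

Scaled: 0.044 m / 0.75 = 0.0587, 0.042 m / 0.75 = 0.056.

Call:
{"fn": "jog_arm", "kwargs": {
  "rows": [
    [0,0,0,-0.0004,0.0007,0.02,0.033],
    [0,0,0,-0.0004,0.0007,0.04,0.033],
    [0,0,0,-0.0004,0.0007,0.0507,0.033],
    [0,0,0,-0.0004,0.0007,0.056,0.033],
    [0,0,0,-0.0004,0.0007,0.0587,0.033],
    [0,0,0,-0.0004,0.0007,0.0587,0.033]
  ]
}}

```text
time_s: 10.4
tool_pos: [0.5796, 0.0564, 0.0307]
eef_rot: [2.126, 2.313, 0.0]
contact_force: [-0.1, 0.1, -1.0]
gripper_width: 0.0418
gripper_force: 51.2
```

```bash
python3 -c "
from h import *
plan(.5797,.0566,.0281)"
```

```text
rot [ 0.0002 -0.      0.0002] shift [0.0001 0.0001 0.0026] at [0.5796 0.0564 0.0307] w 0.0418 F [-0.1  0.1 -1. ] t 10.4
```

Scaled: 0.003 m / 0.75 = 0.004, 0.0025 m / 0.75 = 0.0033.

Call:
{"fn": "jog_arm", "kwargs": {
  "rows": [
    [0,0,0,0,0,0.002,0.033],
    [0,0,0,0,0,0.0033,0.033],
    [0,0,0,0,0,0.004,0.033],
    [0,0,0,0,0,0.004,0.033]
  ]
}}

```text
time_s: 10.8
tool_pos: [0.5798, 0.0565, 0.0282]
eef_rot: [2.126, 2.312, 0.001]
contact_force: [-0.8, -0.3, 1.6]
gripper_width: 0.0419
gripper_force: 51.5
```

```bash
python3 -c "
from h import *
plan(.5797,.0566,.0281)"
```

```text
rot [0.0007 0.0001 0.0003] shift [ 0.0001 -0.0001  0.0001] at [0.5798 0.0565 0.0282] w 0.0419 F [-0.8 -0.3  1.6] t 10.8
```

Scaled: -0.12 m / 0.75 = -0.16, -0.07 m / 0.75 = -0.0933.

Call:
{"fn": "jog_arm", "kwargs": {
  "rows": [
    [0,0,0,0,0,0,0.062],
    [0,0,0,0,0,0,0.062],
    [0,0,0,0,0,0,0.062],
    [0,0,0,0,0,-0.04,0.062],
    [0,0,0,0,0,-0.0933,0.062],
    [0,0,0,0,0,-0.16,0.055],
    [0,0,0,0,0,-0.16,0.053],
    [0,0,0,0,0,-0.16,0.053]
  ]
}}

```text
time_s: 11.6
tool_pos: [0.5811, 0.0565, 0.1497]
eef_rot: [2.124, 2.31, 0.005]
contact_force: [-0.6, 0.5, 0.2]
gripper_width: 0.053
gripper_force: 0.0
```

```bash
python3 -c "
from h import *
plan(.6301,-.2351,.15)"
```

```text
rot [0.0044 0.0005 0.0003] shift [-2.946e-01  2.440e-02 -1.000e-04] at [0.5811 0.0565 0.1497] w 0.053 F [-0.6  0.5  0.2] t 11.6
```

Scaled: -0.2946 m / 0.75 = -0.3928, -0.28 m / 0.75 = -0.3733.

Call:
{"fn": "jog_arm", "kwargs": {
  "rows": [
    [0,0,0,-0.0533,0.004,0,0.053],
    [0,0,0,-0.12,0.0107,0,0.053],
    [0,0,0,-0.1867,0.016,0,0.053],
    [0,0,0,-0.2533,0.0227,0,0.053],
    [0,0,0,-0.32,0.028,0,0.053],
    [0,0,0,-0.3733,0.0333,0,0.053],
    [0,0,0,-0.3928,0.034,0.04,0.053],
    [0,0,0,-0.3928,0.034,0.0867,0.053]
  ]
}}

```text
time_s: 12.4
tool_pos: [0.6304, -0.2386, 0.0816]
eef_rot: [2.129, 2.307, 0.0]
contact_force: [0.2, -0.7, -0.2]
gripper_width: 0.0527
gripper_force: 0.0
```

Call:
{"fn": "jog_arm", "kwargs": {
  "rows": [
    [0,0,0,0,0,0,0.053],
    [0,0,0,0,0,0,0.053],
    [0,0,0,0,0,0,0.053]
  ]
}}

```text
time_s: 12.7
tool_pos: [0.6302, -0.2347, 0.0837]
eef_rot: [2.125, 2.313, 0.001]
contact_force: [0.0, 0.2, -0.0]
gripper_width: 0.0529
gripper_force: 0.0
```

```bash
python3 - <<'E'
from h import *
plan(.6301,-.2351,.014)
s=arm.snapshot("side"); cv2.imwrite("pics/i.png",cv2.resize(s["frame"][140:290,230:400,::-1],None,fx=4,fy=4,interpolation=cv2.INTER_CUBIC))
E
```

```text
rot [0.001  0.0006 0.001 ] shift [-0.0004 -0.0002  0.0697] at [ 0.6302 -0.2347  0.0837] w 0.0529 F [ 0.   0.2 -0. ] t 12.7
```

View pics/i.png

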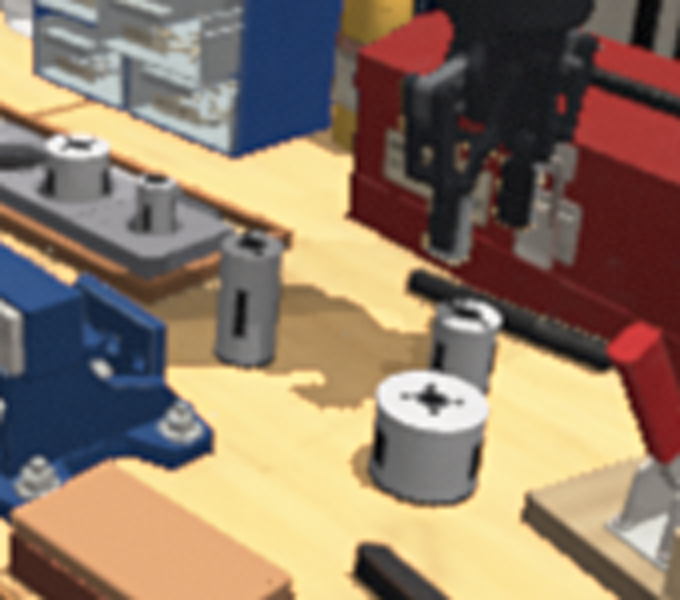

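```bash
python3 -c "
from h import *
s=arm.snapshot('side');t=arm.snapshot('top')
print(onz(s,318,193,0),onz(s,382,231,0),onz(t,280,135,0.),onz(t,280,135,.15),onz(t,345,140,.1))"
```

```text
[ 7.45490952e-01 -4.22752526e-02 -5.55111512e-17] [ 0.71551458 -0.27041748  0.        ] [ 0.73476368 -0.0507543   0.        ] [ 0.69029685 -0.04360923  0.15      ] [ 0.69038249 -0.22585474  0.1       ]
```

saw_44 and saw_25 stand in their wells. The fingers straddle saw_35, and the toolbox front is 85 mm behind it, so there is room to descend.

Scaled: 0.069 m / 0.75 = 0.092, 0.055 m / 0.75 = 0.0733.

Call:
{"fn": "jog_arm", "kwargs": {
  "rows": [
    [0,0,0,0,0,0.04,0.053],
    [0,0,0,0,0,0.0733,0.053],
    [0,0,0,0,0,0.092,0.053],
    [0,0,0,0,0,0.092,0.053],
    [0,0,0,0,0,0.092,0.053],
    [0,0,0,0,0,0.092,0.053]
  ]
}}

```text
time_s: 13.45
tool_pos: [0.631, -0.2356, 0.0155]
eef_rot: [2.124, 2.311, 0.001]
contact_force: [0.6, 0.4, 1.2]
gripper_width: 0.0526
gripper_force: 0.0
```

```bash
python3 -c "
from h import *
plan(.6301,-.2351,.014)"
```

```text
rot [0.0027 0.0016 0.0004] shift [ 0.0005 -0.0009  0.0015] at [ 0.631  -0.2356  0.0155] w 0.0526 F [0.6 0.4 1.2] t 13.45
```

Call:
{"fn": "jog_arm", "kwargs": {
  "rows": [
    [0,0,0,0,0,0,0.025],
    [0,0,0,0,0,0,0.025],
    [0,0,0,0,0,0,0.025],
    [0,0,0,0,0,0,0.025],
    [0,0,0,0,0,0,0.025]
  ],
  "grip_n": 50
}}

```text
time_s: 13.95
tool_pos: [0.6309, -0.2356, 0.0154]
eef_rot: [2.124, 2.311, 0.001]
contact_force: [-0.4, -0.1, 6.3]
gripper_width: 0.0332
gripper_force: 50.0
```

```bash
python3 -c "
from h import *
plan(.6301,-.2351,.014)"
```

```text
rot [0.0025 0.0016 0.0002] shift [ 0.0006 -0.0007  0.0014] at [ 0.6309 -0.2356  0.0154] w 0.0332 F [-0.4 -0.1  6.3] t 13.95
```

Scaled: -0.12 m / 0.75 = -0.16, -0.09 m / 0.75 = -0.12.

Call:
{"fn": "jog_arm", "kwargs": {
  "rows": [
    [0,0,0,0,0,-0.0267,0.025],
    [0,0,0,0,0,-0.0667,0.025],
    [0,0,0,0,0,-0.12,0.025],
    [0,0,0,0,0,-0.16,0.025],
    [0,0,0,0,0,-0.16,0.025],
    [0,0,0,0,0,-0.16,0.025]
  ]
}}

```text
time_s: 14.55
tool_pos: [0.6298, -0.235, 0.1342]
eef_rot: [2.125, 2.312, 0.001]
contact_force: [-0.3, 0.0, -1.7]
gripper_width: 0.033
gripper_force: 49.8
```

```bash
python3 -c "
from h import *
plan(.5669,.2081,.135)"
```

```text
rot [0.0011 0.0006 0.0002] shift [ 0.4469 -0.0255 -0.0011] at [ 0.6298 -0.235   0.1342] w 0.033 F [-0.3  0.  -1.7] t 14.55
```

Scaled: 0.3 m / 0.75 = 0.4, 0.27 m / 0.75 = 0.36.

Call:
{"fn": "jog_arm", "kwargs": {
  "rows": [
    [0,0,0,0.04,-0.0013,0,0.025],
    [0,0,0,0.0933,-0.0053,0,0.025],
    [0,0,0,0.1467,-0.008,0,0.025],
    [0,0,0,0.2,-0.012,0,0.025],
    [0,0,0,0.2533,-0.0147,0,0.025],
    [0,0,0,0.3067,-0.0173,0,0.025],
    [0,0,0,0.36,-0.02,0,0.025],
    [0,0,0,0.4,-0.024,0,0.025]
  ]
}}

```text
time_s: 15.35
tool_pos: [0.5837, 0.0647, 0.1309]
eef_rot: [-2.122, -2.311, 0.005]
contact_force: [-0.2, 0.0, -1.2]
gripper_width: 0.0331
gripper_force: 49.9
```

Call:
{"fn": "jog_arm", "kwargs": {
  "rows": [
    [0,0,0,0.0533,-0.0027,0,0.025],
    [0,0,0,0.1067,-0.0053,0,0.025],
    [0,0,0,0.1467,-0.008,0,0.025],
    [0,0,0,0.1733,-0.0093,0,0.025],
    [0,0,0,0.1959,-0.01,0,0.025],
    [0,0,0,0.1959,-0.01,0.04,0.025],
    [0,0,0,0.1959,-0.01,0.08,0.025],
    [0,0,0,0.1959,-0.01,0.08,0.025]
  ]
}}

```text
time_s: 16.15
tool_pos: [0.5612, 0.2069, 0.0678]
eef_rot: [-2.122, -2.308, 0.016]
contact_force: [-1.6, -0.8, -1.1]
gripper_width: 0.033
gripper_force: 49.9
```

Call:
{"fn": "jog_arm", "kwargs": {
  "rows": [
    [0,0,0,0,0,0,0.025],
    [0,0,0,0,0,0,0.025]
  ]
}}

```text
time_s: 16.35
tool_pos: [0.5677, 0.2082, 0.0747]
eef_rot: [2.126, 2.312, 0.002]
contact_force: [0.7, 0.1, -1.1]
gripper_width: 0.0326
gripper_force: 49.9
```

```bash
python3 - <<'E'
from h import *
plan(.5669,.2081,.0274)
s=arm.snapshot("side"); p=arm.get_state()["tool_pos"]; h=cv2.cvtColor(s["frame"],cv2.COLOR_RGB2GRAY)
for dz in(-.004,-.008,-.012):
    u,v=proj(s,p+[0,0,dz]); print(round(u,1),round(v,1)); print(int(u)-14,h[int(round(v)),int(u)-14:int(u)+16])
E
```

```text
rot [ 0.0016 -0.0002 -0.0003] shift [-0.     -0.0008  0.0473] at [0.5677 0.2082 0.0747] w 0.0326 F [ 0.7  0.1 -1.1] t 16.35
216.0 155.7
201 [107 115 112 110 109 100  88  95 115 107  97  95  95 113 121 124 126 125
 108  70 142 228 233 228 228 227 228 229 230 230]
216.0 156.9
201 [101 100 108 124 144 146 143 160 184 155 106  96 103 116 121 124 125 125
 109  84 148 227 231 226 227 226 225 226 226 227]
216.0 158.2
202 [148 163 192 216 222 221 223 221 170 106  96 107 116 119 124 126 125 115
  95 144 222 230 227 226 227 226 224 223 225 224]
```

Scaled: 0.0445 m / 0.75 = 0.0593, 0.042 m / 0.75 = 0.056.

Call:
{"fn": "jog_arm", "kwargs": {
  "rows": [
    [0,0,0,0,-0.0005,0.02,0.025],
    [0,0,0,0,-0.0005,0.04,0.025],
    [0,0,0,0,-0.0005,0.0507,0.025],
    [0,0,0,0,-0.0005,0.056,0.025],
    [0,0,0,0,-0.0005,0.0593,0.025],
    [0,0,0,0,-0.0005,0.0593,0.025]
  ]
}}

```text
time_s: 17.0
tool_pos: [0.5661, 0.2081, 0.0287]
eef_rot: [-2.126, -2.313, 0.001]
contact_force: [-0.4, 0.1, -0.9]
gripper_width: 0.033
gripper_force: 49.9
```

```bash
python3 -c "
from h import *
plan(.5669,.2081,.0274)"
```

```text
rot [-0.0006  0.0001  0.0002] shift [-0.0001  0.0008  0.0013] at [0.5661 0.2081 0.0287] w 0.033 F [-0.4  0.1 -0.9] t 17.0
```

Careful with the scale: shifts go in shares of 750 mm and turns go in shares of 2 rad. That gives: 0.0022 m / 0.75 = 0.0029, 0.0018 m / 0.75 = 0.0024.

Call:
{"fn": "jog_arm", "kwargs": {
  "rows": [
    [0,0,0,0,0.0004,0.0013,0.025],
    [0,0,0,0,0.0004,0.0024,0.025],
    [0,0,0,0,0.0004,0.0029,0.025],
    [0,0,0,0,0.0004,0.0029,0.025]
  ]
}}

```text
time_s: 17.4
tool_pos: [0.5669, 0.2083, 0.0274]
eef_rot: [2.126, 2.312, 0.001]
contact_force: [0.8, 0.3, -0.0]
gripper_width: 0.0328
gripper_force: 50.0
```

```bash
python3 -c "
from h import *
plan(.5669,.2081,.0274)"
```

```text
rot [ 0.0008 -0.0002  0.0002] shift [-0.0002 -0.      0.    ] at [0.5669 0.2083 0.0274] w 0.0328 F [ 0.8  0.3 -0. ] t 17.4
```

Just about touching; one more small step to get a clear touch before releasing.

Scaled: 0.001 m / 0.75 = 0.0013, 0.0007 m / 0.75 = 0.0009.

Call:
{"fn": "jog_arm", "kwargs": {
  "rows": [
    [0,0,0,0,0,0.0009,0.025],
    [0,0,0,0,0,0.0013,0.025],
    [0,0,0,0,0,0.0013,0.025]
  ]
}}

```text
time_s: 17.7
tool_pos: [0.567, 0.2084, 0.0274]
eef_rot: [2.126, 2.312, 0.001]
contact_force: [-2.9, -1.1, 6.5]
gripper_width: 0.0329
gripper_force: 50.5
```

Scaled: -0.12 m / 0.75 = -0.16, -0.07 m / 0.75 = -0.0933.

Call:
{"fn": "jog_arm", "kwargs": {
  "rows": [
    [0,0,0,0,0,0,0.053],
    [0,0,0,0,0,0,0.053],
    [0,0,0,0,0,0,0.053],
    [0,0,0,0,0,-0.04,0.053],
    [0,0,0,0,0,-0.0933,0.053],
    [0,0,0,0,0,-0.16,0.053],
    [0,0,0,0,0,-0.16,0.053],
    [0,0,0,0,0,-0.16,0.053]
  ]
}}

```text
time_s: 18.5
tool_pos: [0.5681, 0.2086, 0.1478]
eef_rot: [2.125, 2.311, 0.005]
contact_force: [-0.7, 0.6, 0.0]
gripper_width: 0.0529
gripper_force: 0.0
```

```bash
python3 -c "
from h import *
plan(.5487,-.2824,.15)"
```

```text
rot [ 0.0041 -0.0006  0.0002] shift [-0.4876 -0.0605 -0.0027] at [0.5681 0.2086 0.1478] w 0.0529 F [-0.7  0.6  0. ] t 18.5
```

Scaled: -0.36 m / 0.75 = -0.48, -0.32 m / 0.75 = -0.4267.

Call:
{"fn": "jog_arm", "kwargs": {
  "rows": [
    [0,0,0,-0.0533,-0.0067,0,0.075],
    [0,0,0,-0.12,-0.0133,0,0.075],
    [0,0,0,-0.1867,-0.0213,0,0.075],
    [0,0,0,-0.2533,-0.0293,0,0.075],
    [0,0,0,-0.32,-0.0373,0,0.075],
    [0,0,0,-0.3733,-0.0453,0,0.075],
    [0,0,0,-0.4267,-0.052,0,0.075],
    [0,0,0,-0.48,-0.0587,0,0.075]
  ]
}}

```text
time_s: 19.3
tool_pos: [0.5509, -0.1553, 0.1435]
eef_rot: [-2.124, -2.309, 0.002]
contact_force: [-0.1, -0.7, 0.2]
gripper_width: 0.075
gripper_force: 0.0
```

Call:
{"fn": "jog_arm", "kwargs": {
  "rows": [
    [0,0,0,-0.0533,-0.0067,0,0.075],
    [0,0,0,-0.1067,-0.0133,0,0.075],
    [0,0,0,-0.1467,-0.0187,0,0.075],
    [0,0,0,-0.1701,-0.0213,0,0.075],
    [0,0,0,-0.1701,-0.0213,0.04,0.075],
    [0,0,0,-0.1701,-0.0213,0.08,0.075],
    [0,0,0,-0.1701,-0.0213,0.08,0.075],
    [0,0,0,-0.1701,-0.0213,0.08,0.075]
  ]
}}

```text
time_s: 20.1
tool_pos: [0.5465, -0.2813, 0.0846]
eef_rot: [-2.123, -2.311, 0.001]
contact_force: [-0.1, -0.1, 1.1]
gripper_width: 0.0753
gripper_force: 0.0
```

```bash
python3 - <<'E'
from h import *
plan(.5487,-.2824,.0115)
s=arm.snapshot("side"); cv2.imwrite("pics/j.png",cv2.resize(s["frame"][140:290,190:400,::-1],None,fx=3.8,fy=3.8,interpolation=cv2.INTER_CUBIC))
E
```

```text
rot [-0.003  -0.0026  0.0009] shift [-0.0015  0.0023  0.0731] at [ 0.5465 -0.2813  0.0846] w 0.0753 F [-0.1 -0.1  1.1] t 20.1
```

View pics/j.png

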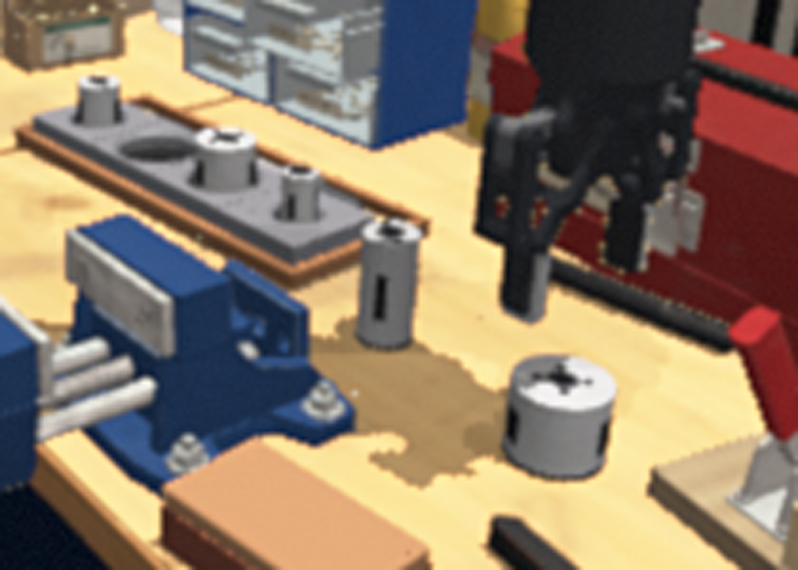

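Three saws are seated in their wells, deep_35 is undisturbed, and the fingers straddle saw_54. Descending.

Scaled: 0.072 m / 0.75 = 0.096, 0.07 m / 0.75 = 0.0933.

Call:
{"fn": "jog_arm", "kwargs": {
  "rows": [
    [0,0,0,-0.0007,0.0013,0.04,0.075],
    [0,0,0,-0.0007,0.0013,0.0733,0.075],
    [0,0,0,-0.0007,0.0013,0.0933,0.075],
    [0,0,0,-0.0007,0.0013,0.096,0.075],
    [0,0,0,-0.0007,0.0013,0.096,0.075],
    [0,0,0,-0.0007,0.0013,0.096,0.075]
  ]
}}

```text
time_s: 20.75
tool_pos: [0.5501, -0.2839, 0.0156]
eef_rot: [2.124, 2.311, 0.001]
contact_force: [0.1, 1.0, 0.6]
gripper_width: 0.0749
gripper_force: 0.0
```

```bash
python3 -c "
from h import *
plan(.5487,-.2824,.0115)"
```

```text
rot [0.0023 0.0018 0.0003] shift [ 0.0016 -0.0012  0.0041] at [ 0.5501 -0.2839  0.0156] w 0.0749 F [0.1 1.  0.6] t 20.75
```

Scaled: 0.001 m / 0.75 = 0.0013.

Call:
{"fn": "jog_arm", "kwargs": {
  "rows": [
    [0,0,0,0,0,0.0013,0.043],
    [0,0,0,0,0,0.0013,0.043],
    [0,0,0,0,0,0.0013,0.043],
    [0,0,0,0,0,0.0013,0.043],
    [0,0,0,0,0,0.0013,0.043]
  ],
  "grip_n": 55
}}

```text
time_s: 21.25
tool_pos: [0.5497, -0.2838, 0.0144]
eef_rot: [2.125, 2.311, 0.0]
contact_force: [-0.8, -0.7, 6.2]
gripper_width: 0.0517
gripper_force: 58.2
```

```bash
python3 -c "
from h import *
plan(.5487,-.2824,.0115)"
```

```text
rot [0.0018 0.0017 0.0002] shift [ 0.0015 -0.0009  0.0029] at [ 0.5497 -0.2838  0.0144] w 0.0517 F [-0.8 -0.7  6.2] t 21.25
```

Scaled: -0.12 m / 0.75 = -0.16, -0.09 m / 0.75 = -0.12.

Call:
{"fn": "jog_arm", "kwargs": {
  "rows": [
    [0,0,0,0,0,-0.0267,0.043],
    [0,0,0,0,0,-0.0667,0.043],
    [0,0,0,0,0,-0.12,0.043],
    [0,0,0,0,0,-0.16,0.043],
    [0,0,0,0,0,-0.16,0.043],
    [0,0,0,0,0,-0.16,0.043]
  ]
}}

```text
time_s: 21.85
tool_pos: [0.5489, -0.2832, 0.1333]
eef_rot: [2.126, 2.312, 0.0]
contact_force: [0.1, 0.3, -1.3]
gripper_width: 0.0516
gripper_force: 57.9
```

```bash
python3 -c "
from h import *
plan(.5733,.1324,.135)"
```

```text
rot [0.0009 0.0006 0.0002] shift [ 0.4121  0.0592 -0.0019] at [ 0.5489 -0.2832  0.1333] w 0.0516 F [ 0.1  0.3 -1.3] t 21.85
```

Scaled: 0.3 m / 0.75 = 0.4, 0.27 m / 0.75 = 0.36.

Call:
{"fn": "jog_arm", "kwargs": {
  "rows": [
    [0,0,0,0.04,0.0053,0,0.043],
    [0,0,0,0.0933,0.0133,0,0.043],
    [0,0,0,0.1467,0.0213,0,0.043],
    [0,0,0,0.2,0.0293,0,0.043],
    [0,0,0,0.2533,0.0373,0,0.043],
    [0,0,0,0.3067,0.044,0,0.043],
    [0,0,0,0.36,0.052,0,0.043],
    [0,0,0,0.4,0.0573,0,0.043]
  ]
}}

```text
time_s: 22.65
tool_pos: [0.564, 0.0219, 0.1302]
eef_rot: [-2.122, -2.311, 0.004]
contact_force: [0.7, -0.4, -1.9]
gripper_width: 0.0519
gripper_force: 57.9
```

Call:
{"fn": "jog_arm", "kwargs": {
  "rows": [
    [0,0,0,0.04,0.0053,0,0.043],
    [0,0,0,0.08,0.012,0,0.043],
    [0,0,0,0.12,0.0173,0,0.043],
    [0,0,0,0.1493,0.0213,0,0.043],
    [0,0,0,0.1493,0.0213,0.04,0.043],
    [0,0,0,0.1493,0.0213,0.08,0.043],
    [0,0,0,0.1493,0.0213,0.08,0.043],
    [0,0,0,0.1493,0.0213,0.08,0.043]
  ]
}}

```text
time_s: 23.45
tool_pos: [0.5706, 0.1321, 0.0708]
eef_rot: [-2.124, -2.31, 0.006]
contact_force: [0.8, 0.3, -0.2]
gripper_width: 0.0521
gripper_force: 58.1
```

Call:
{"fn": "jog_arm", "kwargs": {
  "rows": [
    [0,0,0,0,0,0,0.043],
    [0,0,0,0,0,0,0.043]
  ]
}}

```text
time_s: 23.65
tool_pos: [0.5743, 0.1323, 0.0745]
eef_rot: [2.125, 2.311, 0.003]
contact_force: [0.5, 0.2, -1.7]
gripper_width: 0.0519
gripper_force: 58.1
```

```bash
python3 - <<'E'
from h import *
plan(.5733,.1324,.0264)
s=arm.snapshot("side"); p=arm.get_state()["tool_pos"]; h=cv2.cvtColor(s["frame"],cv2.COLOR_RGB2GRAY)
for dz in(-.002,-.006,-.012):
    u,v=proj(s,p+[0,0,dz]); print(round(u,1),round(v,1)); print(int(u)-16,h[int(round(v)),int(u)-16:int(u)+17])
E
```

```text
rot [ 0.0028 -0.0001 -0.0002] shift [ 0.0002 -0.0012  0.0481] at [0.5743 0.1323 0.0745] w 0.0519 F [ 0.5  0.2 -1.7] t 23.65
231.8 162.1
215 [ 96  87  80  97 114 105  90  91  80  93 108 109 102 113 121 123 125 126
 126 128 128 119  76  26  45 115 187 227 227 211 204 189 143]
231.8 163.4
215 [111 106  97  99  99  96 108 126  97  94  99 103 107 116 120 121 124 126
 126 127 129 118  77  27  50 116 191 231 231 229 228 223 206]
231.8 165.5
215 [102 101 102  98  94  88 105 138 107  97 102 107 113 117 120 123 125 125
 127 128 130 121 102  92  91 124 181 221 225 221 221 219 209]
```

Scaled: 0.0455 m / 0.75 = 0.0607, 0.042 m / 0.75 = 0.056.

Call:
{"fn": "jog_arm", "kwargs": {
  "rows": [
    [0,0,0,0,-0.0005,0.02,0.043],
    [0,0,0,0,-0.0005,0.04,0.043],
    [0,0,0,0,-0.0005,0.0507,0.043],
    [0,0,0,0,-0.0005,0.056,0.043],
    [0,0,0,0,-0.0005,0.0607,0.043],
    [0,0,0,0,-0.0005,0.0607,0.043]
  ]
}}

```text
time_s: 24.3
tool_pos: [0.5724, 0.1323, 0.0271]
eef_rot: [-2.126, -2.312, 0.001]
contact_force: [-0.3, 0.3, -2.1]
gripper_width: 0.0519
gripper_force: 58.1
```

```bash
python3 -c "
from h import *
plan(.5733,.1324,.0264)"
```

```text
rot [-0.0006  0.      0.0002] shift [-0.      0.0009  0.0007] at [0.5724 0.1323 0.0271] w 0.0519 F [-0.3  0.3 -2.1] t 24.3
```

Call:
{"fn": "jog_arm", "kwargs": {
  "rows": [
    [0,0,0,0,0.0005,0.0011,0.043],
    [0,0,0,0,0.0005,0.002,0.043],
    [0,0,0,0,0.0005,0.0027,0.043],
    [0,0,0,0,0.0005,0.0027,0.043]
  ]
}}

```text
time_s: 24.7
tool_pos: [0.5736, 0.1325, 0.0264]
eef_rot: [2.126, 2.312, 0.002]
contact_force: [-1.2, 0.6, 4.6]
gripper_width: 0.0518
gripper_force: 58.6
```

```bash
python3 -c "
from h import *
plan(.5733,.1324,.0264)"
```

```text
rot [ 0.0012 -0.0001  0.0003] shift [-0.0001 -0.0003  0.    ] at [0.5736 0.1325 0.0264] w 0.0518 F [-1.2  0.6  4.6] t 24.7
```

Touching the floor. Releasing, rising and backing off toward +y.

Scaled: -0.2 m / 0.75 = -0.2667, -0.16 m / 0.75 = -0.2133.

Call:
{"fn": "jog_arm", "kwargs": {
  "rows": [
    [0,0,0,0,0,0,0.075],
    [0,0,0,0,0,0,0.075],
    [0,0,0,0,0,0,0.075],
    [0,0,0,0,0,-0.04,0.075],
    [0,0,0,0,0,-0.0933,0.075],
    [0,0,0,0,0,-0.16,0.075],
    [0,0,0,0,0,-0.2133,0.075],
    [0,0,0,0,0,-0.2667,0.075]
  ]
}}

```text
time_s: 25.5
tool_pos: [0.5729, 0.1324, 0.2273]
eef_rot: [2.126, 2.312, 0.001]
contact_force: [0.7, 0.5, 0.8]
gripper_width: 0.0755
gripper_force: 0.0
```

Call:
{"fn": "jog_arm", "kwargs": {
  "rows": [
    [0,0,0,0.0667,-0.0267,0,0.075],
    [0,0,0,0.1333,-0.0533,0,0.075],
    [0,0,0,0.2,-0.0933,0,0.075],
    [0,0,0,0.2667,-0.1333,0,0.075],
    [0,0,0,0.3333,-0.1733,0,0.075],
    [0,0,0,0.4,-0.2,0,0.075],
    [0,0,0,0.4,-0.2,0,0.075],
    [0,0,0,0.4,-0.2,0,0.075]
  ]
}}

```text
time_s: 26.3
tool_pos: [0.3958, 0.422, 0.2252]
eef_rot: [-2.119, -2.318, -0.001]
contact_force: [0.4, -0.4, 0.2]
gripper_width: 0.0752
gripper_force: 0.0
```

```bash
python3 - <<'E'
from h import *
s=arm.snapshot("top");f=s["frame"];hsv=cv2.cvtColor(f,cv2.COLOR_RGB2HSV)
white=cv2.inRange(hsv,(0,0,165),(180,60,255))
for n,x,y,z in(("deep44",.432,.3391,.07),("deep35",.5551,-.1436,.07),("s35",.5669,.2081,.056),("s54",.5733,.1324,.056),("s44",.5797,.0566,.056),("s25",.586,-.0191,.056)):
    try: u,v,b=blob(white,*map(lambda q:int(round(q)),proj(s,(x,y,z)))); print(n,b,(onz(s,u,v,z)[:2]-[x,y]).round(4))
    except Exception as e: print(n,e)
a=cv2.resize(f[150:250,110:340,::-1],None,fx=3.4,fy=3.4,interpolation=cv2.INTER_CUBIC)
g=cv2.resize(arm.snapshot("side")["frame"][140:200,180:310,::-1],(a.shape[1],250),interpolation=cv2.INTER_CUBIC)
cv2.imwrite("pics/k.png",np.vstack([a,g]))
E
```

```text
deep44 (133, 228, 15, 15) [0. 0.]
deep35 (309, 185, 13, 11) [-0.     -0.0001]
s35 (184, 187, 12, 5) [-0.0051  0.0007]
s54 (207, 174, 19, 19) [0.0036 0.0019]
s44 (233, 171, 24, 26) [-0.0047 -0.0052]
s25 (257, 169, 26, 26) [-0.0037  0.0013]
```

View pics/k.png

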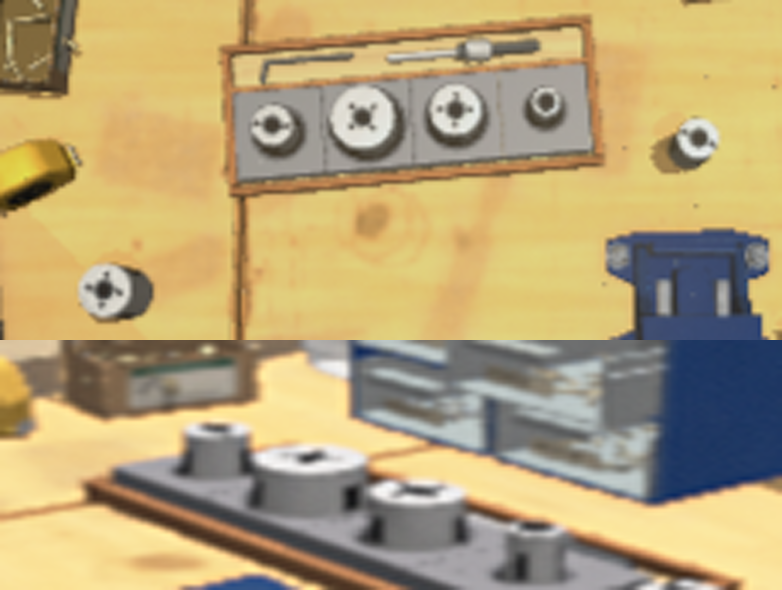

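All four saws are seated in their wells in both views, and both deep saws are exactly where they started. The printed offsets for the seated saws are unreliable because the mask picked up grey tray. Handing in.

Call:
{"fn": "jog_arm", "kwargs": {
  "rows": [
    [0,0,0,0,0,0,0.075],
    [0,0,0,0,0,0,0.075],
    [0,0,0,0,0,0,0.075]
  ]
}}

```text
time_s: 26.7
tool_pos: [0.3991, 0.4178, 0.2254]
eef_rot: [2.128, 2.311, -0.0]
contact_force: [-0.2, 0.4, -0.7]
gripper_width: 0.075
gripper_force: 0.0
```

```bash
python3 -c "
from bench import arm
print(arm.sign_off())"
```

```text
the job is handed in; nothing more can be done
None
```

I set all four shallow saws down in the wells of their own size, left both deep saws unmoved, and handed the job in at about 27 s; no verdict came back, but both cameras show all four seated and upright.

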